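Prop open the slide case

TASK

Of the two black slide cases on the microscopy desk, open the one with the folding steel stay on its side: raise its lid almost upright, then push the knob at the stay's elbow towards the hinge, past straight and up to its stop, so that the stay is locked and holds the lid up. Leave the plain case shut.

Things in the scene. Friction and masses are not known exactly. Their poses are not given: they have to be found in the camera images.
- stay_lid_handle (a point): Handle on the front of the lid of the case with the stay: steel bar 16 mm thick, 36 mm long, pinched across its ends, where it pivots; centre 32 mm before the lid's edge, 91 mm above the desk when shut. Axes turn with the lid: x to the hinge, y along it, z out of the lid's top. Hinge axis: 222 mm along x, -6 mm along z. Stiff hinge: let go at 1.2 to 1.3 rad open, the lid stays; lower, it may fall.
- stay_knob (a point): Middle of the knob at the stay's elbow: dark steel pin 16 mm thick, 34 mm long, sticking out along -y (robot's right) of the case, 29 mm off its side. Before / above the hinge axis, mm: lid shut 210 / -49, lid at 1.2 rad 114 / 68, at 1.3 rad 95 / 64, straight 74 / 55, locked 60 / 46. Push it towards the hinge (2 to 6 N) with a finger pointing down before it. y runs along the hinge; ignore x, z.
- stay (a joint): Elbow angle of the folding stay, two flat steel links of 93 mm from the case's side to the lid's edge: 0 folded (lid shut), 2.77 straight (lid at its most, 1.36 rad), 3.09 at its stop past straight (locked, lid at 1.33 rad). The case is black plastic, fixed, 190 mm deep, 180 wide, rim and hinge 85 high; the lid is flat, 12 mm thick, about 0.3 kg, and stands close behind the knob when raised.
- plain_lid (a joint): Lid hinge of the plain slide case, of the same size, material and handle but without a stay: 0 shut, grows as it opens (rad). It is to stay shut.

How it is judged:
At the end, for the whole second after the job is handed in: The lid of the case with the stay stands open by more than 1.25 rad (72 degrees), its stay at rest and locked past straight (elbow above 2.92 rad, where 2.77 is straight and 3.09 the stop); the plain case is shut (lid below 0.1 rad) (value of joint stay above 2.92 rad and angle between stay_lid_handle's own z axis and vertical above 1.25 rad and velocity of joint stay between -0.1 and 0.1 rad/s and value of joint plain_lid below 0.1 rad); the robot touches nothing.
It fails at once if the plain case's lid is opened (0.2 rad or more) (value of joint plain_lid above 0.2 rad).
It also fails if it takes over 51 s, if anything falls off the work surface, if the arm or the gripper's body presses on something with over 40 N, if the wrist force passes 120 N, or if a joint passes its speed limit or range.

ROBOT

A 6-joint arm with a two-finger parallel gripper is mounted at the origin on the work surface. World frame = base frame: x ahead of the robot, y to its left, z up, the work surface at z = 0. Lengths are in m, angles in rad, forces in N, time in s.
With the tool pointing down it reaches from about 0.375 to 0.925 m from the base axis. Payload 5.7 kg.
Tool frame: the origin (TCP) lies midway between the tips of the shut fingers; the grasp point (between the pads) lies 19 mm behind it (arm.pinch_z is the distance from the TCP to the grasp point, in m); y points along the fingers, x is the direction in which the jaws open and shut, and the axes are right-handed (so a half turn about y gives the same grasp; the last joint's range is limited). The gripper opens to 88 mm and grips with 3 to 60 N. Pads are 20 mm wide; open, the fingers measure 115 mm over their backs; the gripper's body (75 mm by 178 mm) begins 61 mm behind the grasp point.
Start: joints at [-1.279, 0.359, 1.51, -0, 1.272, -0.115], TCP at [0.237, -0.551, 0.223] pointing down, gripper open.
Joint ranges: [-2.97, 2.97], [-1.01, 2.36], [0.21, 2.38], [-0.96, 4.11], [0.2, 2.71], [-2.98, 2.98]. Speed limits (rad/s): [2.39, 2.39, 3.14, 3.14, 3.14, 3.14].

INTERFACE

Orientations are given as a unit quaternion [x, y, z, w].
In Python, from cell import arm gives the robot as it stands. The module is installed in compiled form; this text tells all that it offers. Calls block until the motion is done:
- arm.reach(position, orientation): joint-space move of the TCP to a pose.
- arm.move_l(position, rot=None, rate=0.15): straight line of the TCP; rot=None keeps the orientation; rate is the mean speed in m/s.
- arm.move_joints(angles): joint-space move.
- arm.set_gripper(opening, strength=None): finger opening in m; strength is the grip in N (None keeps the last); returns when the fingers have stopped.
- arm.dwell(seconds).
- arm.inverse_kinematics(position, orientation): joint angles nearest the present ones, or None.
- arm.get_state(): the state.
- arm.get_image(name): name is "scene" or "top" or "wrist"; returns the picture (420x560x3 uint8, red, green, blue); there is no depth.
- arm.camera_params(name): a dict with "camera_matrix" (3x3 intrinsics, pixels), "R" (3x3) and "t" (3): a world point X has camera coordinates R X + t; the wrist camera has in their place "T_tool_cam" (4x4, takes a point from camera to tool coordinates, whose origin is the TCP and whose axes are the tool frame's). Camera axes: x right, y down, z forward; pixel columns grow to the right and rows downward; lengths in m; the calibration is good to about 2 mm. A picture is of the moment at which its call begins: read the wrist's pose just before it. camera_params takes no time and is no camera call.
A pose or a line that the arm cannot do raises arm.PlanningError and nothing moves.
- arm.sign_off(): hands the job in, once; it reports no verdict.
The state is a dict: "clock": time; "joint_pos": joint angles; "joint_velocities": joint speeds; "tau": joint torques, N m; "ee_pos": TCP position; "orientation": TCP orientation; "wrist_force": force on the tool from outside, world axes, zero at the start; "ft_torque": the same for the moment, N m; "opening": finger opening in m.
Only numpy, scipy, OpenCV 4.12 (cv2) and the standard library are available. Lean on these libraries where they do the work, as an engineer would, in place of code of your own. Each camera call takes 0.05 s, during which the arm holds its last target.

## Working session

There is one attempt and no reset: what is moved stays moved. The work goes in short steps, each a Python script; the robot and the scene stay as the last script left them, time stands still between calls to the robot, and variables do not carry over. Pictures are saved under pics/ and viewed, and the job is handed in when it is done.

```bash
mkdir -p pics
python3 - <<'E'
from cell import arm
import cv2
for n in ["scene","top","wrist"]:
    im=arm.get_image(n); cv2.imwrite(f"pics/a_{n}.png",im[:,:,::-1])
    p=arm.camera_params(n)
    print(n,{k:v.round(4).tolist() if hasattr(v,'round') else v for k,v in p.items()})
s=arm.get_state();print(s, arm.pinch_z)
E
```

```text
scene {'camera_matrix': [[399.099, 0.0, 283.1331], [0.0, 399.099, 209.1438], [0.0, 0.0, 1.0]], 'R': [[-0.5525, 0.8334, -0.0139], [0.4794, 0.304, -0.8233], [-0.6819, -0.4616, -0.5675]], 't': [0.3619, -0.1895, 1.1655]}
top {'camera_matrix': [[380.4761, 0.0, 280.4012], [0.0, 380.4761, 210.1303], [0.0, 0.0, 1.0]], 'R': [[0.0182, -0.9997, 0.0187], [-0.9961, -0.0197, -0.0865], [0.0868, -0.0171, -0.9961]], 't': [-0.0746, 0.5786, 0.8438]}
wrist {'camera_matrix': [[303.3654, 0.0, 280.1226], [0.0, 303.3654, 207.2855], [0.0, 0.0, 1.0]], 'T_tool_cam': [[1.0, 0.0004, 0.0003, 0.0008], [-0.0002, -0.2878, 0.9577, -0.1626], [0.0005, -0.9577, -0.2878, 0.0779], [0.0, 0.0, 0.0, 1.0]]}
{'clock': 0.15, 'joint_pos': array([-1.27911241e+00,  3.59351553e-01,  1.51118150e+00, -2.39222000e-05,
        1.27247362e+00, -1.15085807e-01]), 'joint_velocities': array([-0.00063713, -0.00332057, -0.00268655,  0.00213515, -0.00089193,
        0.00099185]), 'tau': array([ 5.33907751e-04, -5.15759289e+01, -2.71006930e+01,  6.75573153e-02,
        3.07023455e-02, -7.05809521e-05]), 'ee_pos': array([ 0.23722749, -0.55053891,  0.22199642]), 'orientation': array([-0.5903735 ,  0.38908777, -0.38831079,  0.59100302]), 'wrist_force': array([-0.61362426,  0.2678703 ,  0.00654791]), 'ft_torque': array([ 0.00982957, -0.00901148,  0.00645541]), 'opening': 0.08800352121824868} 0.0187
```

View pics/a_scene.png

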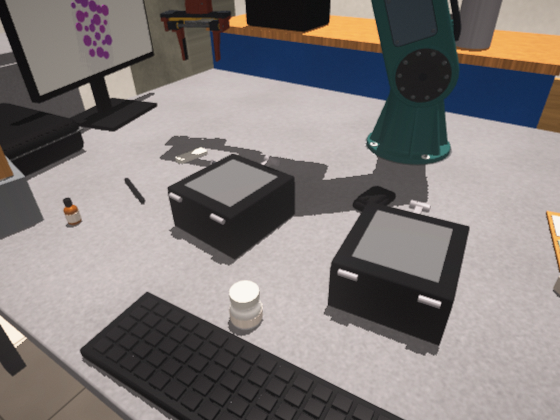

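View pics/a_top.png

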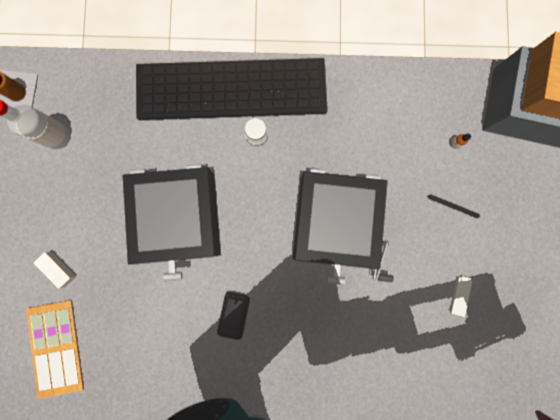

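View pics/a_wrist.png

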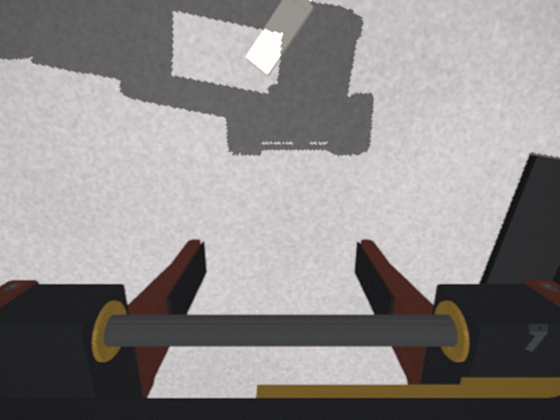

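The stay case is the right one in the top view: there is a steel link at about (381,258) and its handle at about (338,275). The plain case is on the left, with its handle at about (173,270).

Run:
```python
import cv2
im=cv2.imread("pics/a_top.png")[155:295,280:410]
cv2.imwrite("pics/a_crop.png",cv2.resize(im,None,fx=4.2,fy=4.2,interpolation=cv2.INTER_CUBIC))
im=cv2.imread("pics/a_scene.png")[140:260,160:310]
cv2.imwrite("pics/a_crop2.png",cv2.resize(im,None,fx=4.5,fy=4.5,interpolation=cv2.INTER_CUBIC))
```

```text
(no output)
```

View pics/a_crop.png

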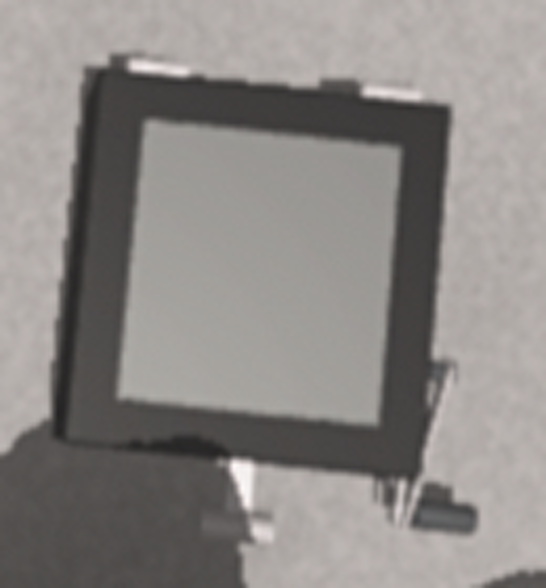

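View pics/a_crop2.png

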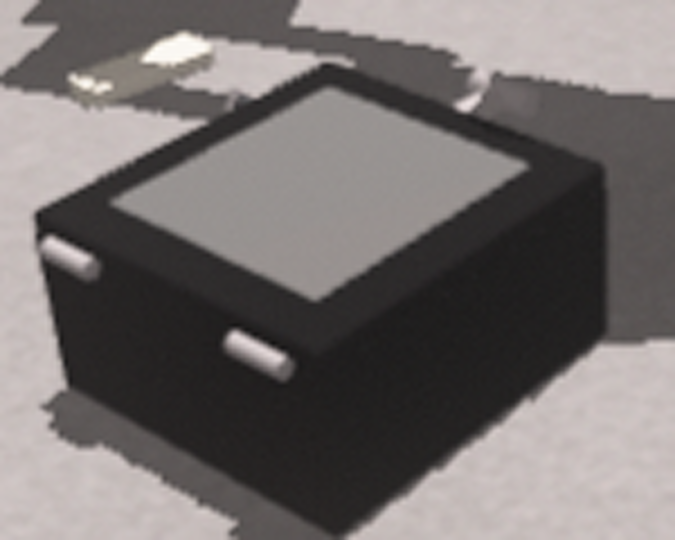

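```bash
cat > h.py <<'E'
import numpy as np, cv2
from scipy.spatial.transform import Rotation as R
from cell import arm
def cam(n,st=None):
    p=arm.camera_params(n); K=p["camera_matrix"]
    if n=="wrist":
        T=p["T_tool_cam"]; Rt=R.from_quat(st["orientation"]).as_matrix()
        return K, Rt@T[:3,:3], Rt@T[:3,3]+st["ee_pos"]
    return K, p["R"].T, -p["R"].T@p["t"]
def ray(c,uv):
    K,Rc,o=c; d=Rc@np.linalg.solve(K,[uv[0],uv[1],1.]); return o,d/np.linalg.norm(d)
def onz(c,uv,z):
    o,d=ray(c,uv); return o+d*(z-o[2])/d[2]
def tri(obs):
    A=np.zeros((3,3));b=np.zeros(3);L=[ray(c,uv) for c,uv in obs]
    for o,d in L:
        P=np.eye(3)-np.outer(d,d);A+=P;b+=P@o
    X=np.linalg.solve(A,b); return X,[np.linalg.norm((np.eye(3)-np.outer(d,d))@(X-o)) for o,d in L]
def proj(c,X):
    K,Rc,o=c; q=K@(Rc.T@(np.asarray(X)-o)); return q[:2]/q[2]
def quat(y,x):
    y=np.array(y,float);y/=np.linalg.norm(y);x=np.array(x,float);x-=y*(x@y);x/=np.linalg.norm(x)
    return R.from_matrix(np.c_[x,y,np.cross(x,y)]).as_quat()
E
python3 - <<'E'
from h import *
c=cam("top");print(c[2])
o=np.array([280,155])
for nm,uv,z in [("farL",(98,72),.097),("farR",(450,107),.097),("nearR",(415,475),.097),("p1",(145,120),.097),("p2",(402,148),.097),("p3",(382,425),.097),("p4",(118,400),.097),("barL",(203,523),.091),("barR",(272,530),.091),("knobtip",(475,518),.036),("knobin",(412,515),.036)]:
    print(nm,onz(c,np.array(uv)/4.2+o,z).round(4))
for y in [[0,0,-1]]:
    s=arm.get_state();print(R.from_quat(s["orientation"]).as_matrix().round(3))
# wrist centre distance
for d in [0.2,.25,.3,.35]:
    s=arm.get_state();M=R.from_quat(s["orientation"]).as_matrix();w=s["ee_pos"]-M[:,1]*d
    M2=R.from_rotvec(M[:,0]*0.3).as_matrix()@M
    print(d,arm.inverse_kinematics(w+M2[:,1]*d,R.from_matrix(M2).as_quat())-s["joint_pos"])
E
```

```text
[ 0.50441902 -0.04872851  0.89192973]
farL [ 0.6554 -0.1095  0.097 ]
farR [ 0.6414 -0.2878  0.097 ]
nearR [ 0.4567 -0.2693  0.097 ]
p1 [ 0.6315 -0.1335  0.097 ]
p2 [ 0.62   -0.2634  0.097 ]
p3 [ 0.4811 -0.2529  0.097 ]
p4 [ 0.4911 -0.1215  0.097 ]
barL [ 0.431  -0.1651  0.091 ]
barR [ 0.4281 -0.1994  0.091 ]
knobtip [ 0.4309 -0.3182  0.036 ]
knobin [ 0.432  -0.2845  0.036 ]
[[ 0.396 -0.     0.918]
 [-0.918  0.001  0.396]
 [-0.001 -1.     0.   ]]
0.2 [-0.08862349  0.01057273  0.00472522  0.30242858  0.0581447  -0.17194052]
0.25 [-0.06436001  0.00696702  0.00451487  0.3041883   0.05489218 -0.14807649]
0.3 [-0.03995026  0.00388406  0.00347243  0.30576121  0.05184542 -0.12393767]
0.35 [-0.01542277  0.00132962  0.00159842  0.30714     0.04900962 -0.09954988]
```

Run:
```python
from h import *
import pickle
yaw=-.087; X=np.array([np.cos(yaw),np.sin(yaw),0]);Y=np.array([-X[1],X[0],0])
q=quat([0,0,-1],-Y)
out={}
for i,p in enumerate([[.41,-.29,.24],[.41,-.16,.24]]):
    arm.reach(p,q)
    s=arm.get_state(); im=arm.get_image("wrist"); cv2.imwrite(f"pics/b{i}.png",im[:,:,::-1]); out[i]=s
    print(s["clock"],s["ee_pos"],s["joint_pos"].round(2))
pickle.dump(out,open("b.pkl","wb"))
```

```text
1.3417 [ 0.40995992 -0.29071438  0.24006608] [-0.75  0.2   1.69 -0.    1.25  0.9 ]
1.975 [ 0.41027186 -0.1605362   0.24020533] [-0.53  0.11  1.81 -0.    1.22  1.13]
```

View pics/b0.png

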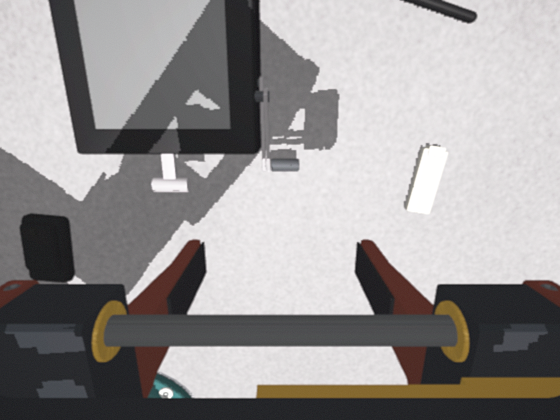

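View pics/b1.png

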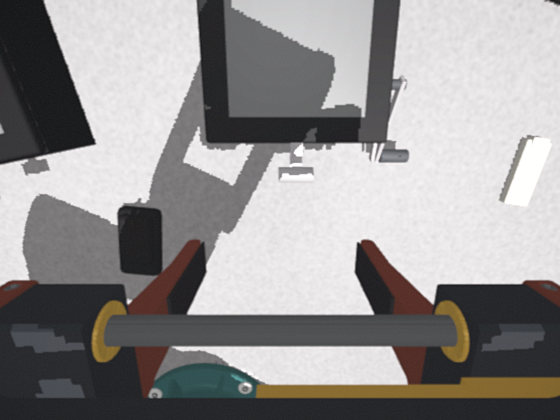

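Run:
```python
import cv2,numpy as np
a=cv2.imread("pics/b0.png")[120:220,130:320];b=cv2.imread("pics/b1.png")[110:210,260:450]
cv2.imwrite("pics/b_crop.png",cv2.resize(np.vstack([a,b]),None,fx=3,fy=3,interpolation=cv2.INTER_CUBIC)[:600])
```

```text
(no output)
```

View pics/b_crop.png

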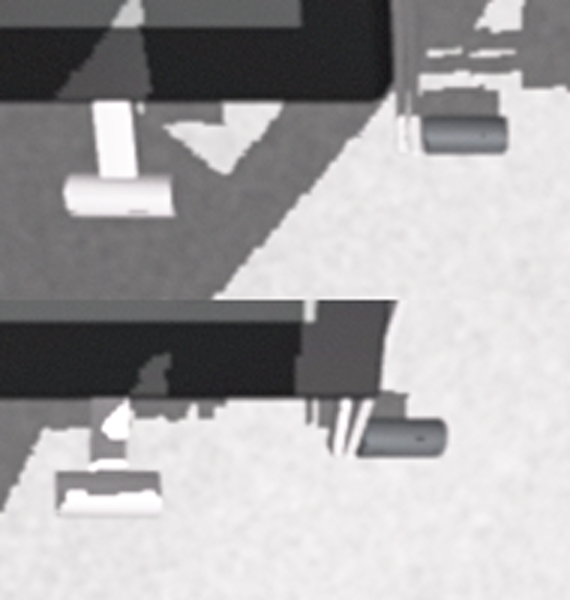

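Run:
```python
from h import *
import pickle
s=pickle.load(open("b.pkl","rb")); c0=cam("wrist",s[0]);c1=cam("wrist",s[1]);ct=cam("top")
print("bar",tri([(c0,(169.7,185.2)),(c1,(296.3,174.7))]))
print("knob",tri([(c0,(285,164.7)),(c1,(394.3,156))]))
b0=tri([(c0,(130+64/3,120+195/3)),(c1,(260+57/3,110+193/3))]);b1=tri([(c0,(130+174/3,120+197/3)),(c1,(260+161/3,110+193/3))]);print(b0,b1)
print("bar+top",tri([(c0,(169.7,185.2)),(c1,(296.3,174.7)),(ct,(280+237.5/4.2,155+527/4.2))]))
# lid edge front lines at z=.097
for c,(u,v),(u2,v2) in [(c0,(130+60/3,120+100/3),(130+380/3,120+98/3)),(c1,(260,110+97/3),(260+300/3,110+97/3))]:
    a=onz(c,(u,v),.085);b=onz(c,(u2,v2),.085);d=a-b;print(a,b,np.arctan2(-d[0],d[1]))
```

```text
bar (array([ 0.43018378, -0.18032428,  0.09800612]), [np.float64(1.2456550726204248e-05), np.float64(1.2456550726202297e-05)])
knob (array([ 0.43186207, -0.30007997,  0.04050497]), [np.float64(0.00022306510471267562), np.float64(0.0002230651047126334)])
(array([ 0.43256778, -0.16289229,  0.10084978]), [np.float64(4.087208636118392e-05), np.float64(4.087208636121254e-05)]) (array([ 0.42809271, -0.19817499,  0.09561454]), [np.float64(0.00048682996492066224), np.float64(0.0004868299649205805)])
bar+top (array([ 0.43024799, -0.18062483,  0.09892161]), [np.float64(0.0001048451068327607), np.float64(0.00035631378696762955), np.float64(0.0003655879902792045)])
[ 0.46281183 -0.16135095  0.085     ] [ 0.45395078 -0.27164891  0.085     ] -0.08016520133240027
[ 0.46449472 -0.14604085  0.085     ] [ 0.45565606 -0.24846213  0.085     ] -0.08608384571587513
```

```bash
cat >> h.py <<'E'
yaw=-.085; X=np.array([np.cos(yaw),np.sin(yaw),0]);Y=np.array([-X[1],X[0],0]);Z=np.array([0,0,1.])
bar=np.array([.430,-.181,.093]); hinge=bar+.222*X-.006*Z
qd=quat([0,0,-1],-Y); pz=.0187
def hand(t): return hinge+X*(-.222*np.cos(t)+.006*np.sin(t))+Z*(.222*np.sin(t)+.006*np.cos(t))-Z*pz
def rep(n=""):
    s=arm.get_state();print(n,round(s["clock"],2),s["ee_pos"].round(4),"F",s["wrist_force"].round(1),"M",s["ft_torque"].round(2),"op",round(s["opening"],4));return s
E
python3 - <<'E'
from h import *
print([arm.inverse_kinematics(hand(t),qd) is not None for t in (0,.6,1.26)])
arm.set_gripper(.066)
arm.reach(hand(0)+.05*Z,qd); arm.move_l(hand(0),rate=.1); rep("down")
arm.set_gripper(.03,strength=30); s=rep("grip")
cv2.imwrite("pics/c.png",arm.get_image("wrist")[:,:,::-1])
E
```

```text
[True, True, True]
down 3.77 [ 0.4307 -0.1813  0.0752] F [-1.1 -0.5 -0.4] M [ 0.02  0.   -0.05] op 0.0658
grip 4.35 [ 0.4303 -0.1783  0.0745] F [ 3.8 12.2  4.9] M [ 2.2 -0.8 -0.1] op 0.0359
```

View pics/c.png

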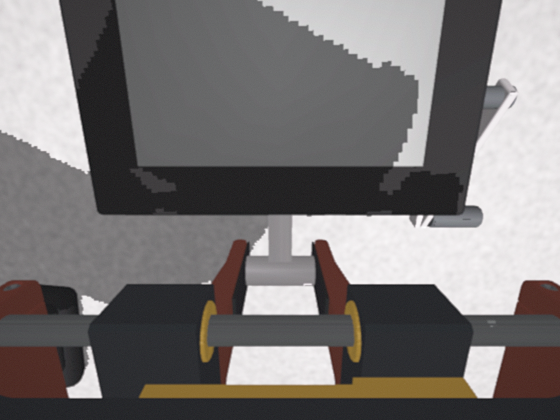

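```bash
sed -i 's/bar=np.array(\[.430,-.181,.093\])/bar=np.array([.430,-.1775,.093])/' h.py
python3 - <<'E'
from h import *
for i,t in enumerate(np.linspace(0,1.0,9)[1:]):
    arm.move_l(hand(t),rate=.12)
    s=rep(f"{t:.2f}")
    if np.linalg.norm(s["wrist_force"])>45: print("stop");break
cv2.imwrite("pics/d.png",arm.get_image("wrist")[:,:,::-1])
cv2.imwrite("pics/d2.png",arm.get_image("scene")[:,:,::-1])
E
```

```text
0.12 4.78 [ 0.433  -0.1784  0.1021] F [ 0.8 -4.  -1.6] M [-0.64 -0.    0.04] op 0.0354
0.25 5.17 [ 0.4386 -0.1788  0.1287] F [ 0.3 -5.6 -2.7] M [-0.76 -0.03 -0.06] op 0.0359
0.38 5.55 [ 0.4475 -0.1796  0.1545] F [ 0.2 -7.3 -2. ] M [-0.94  0.06 -0.04] op 0.0358
0.50 5.93 [ 0.4595 -0.1807  0.179 ] F [-0.3 -7.  -1.6] M [-1.01  0.17 -0.08] op 0.0357
0.62 6.32 [ 0.4746 -0.182   0.2018] F [-0.7 -7.2 -1.3] M [-1.06  0.27 -0.07] op 0.0357
0.75 6.7 [ 0.4924 -0.1835  0.2226] F [-1.6 -5.8 -0.1] M [-1.01  0.35 -0.07] op 0.0356
0.88 7.08 [ 0.5128 -0.1853  0.241 ] F [-3.  -6.   1.2] M [-0.96  0.57 -0.01] op 0.0357
1.00 7.47 [ 0.5356 -0.1873  0.2569] F [-3.1 -5.7  2.3] M [-0.93  0.59 -0.  ] op 0.0357
```

View pics/d.png

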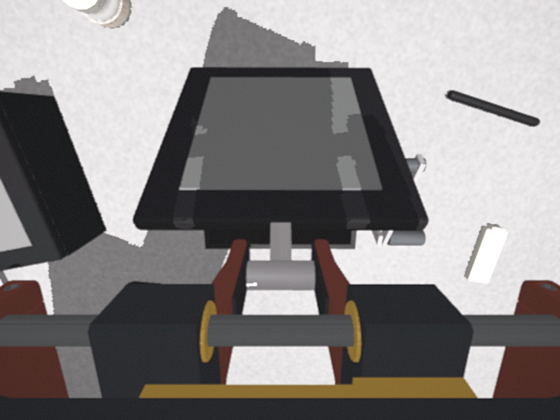

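View pics/d2.png

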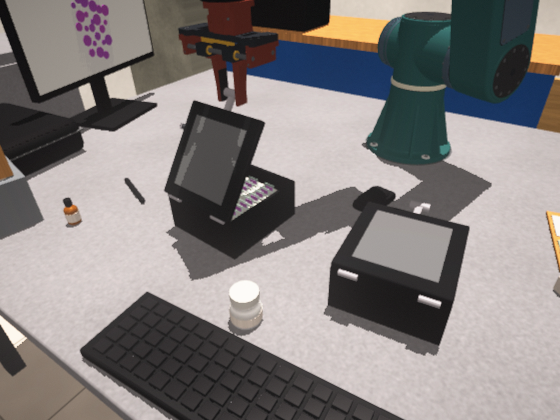

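Run:
```python
from h import *
import pickle
for t in (1.09,1.18,1.26):
    arm.move_l(hand(t),rate=.1); s=rep(f"{t:.2f}")
arm.dwell(.2);rep()
arm.set_gripper(.07); rep("open")
arm.move_l(hand(1.26)+.07*Z,rate=.15)
p=hinge-.11*X-.17*Y; p[2]=.33
arm.set_gripper(0.0,strength=40)
arm.reach(p,qd); s=rep("look")
cv2.imwrite("pics/e0.png",arm.get_image("wrist")[:,:,::-1])
p2=hinge-.11*X-.12*Y-.0*X; p2[2]=.40
arm.reach(p2,qd); s1=rep("look")
cv2.imwrite("pics/e1.png",arm.get_image("wrist")[:,:,::-1])
pickle.dump([s,s1],open("e.pkl","wb"))
```

```text
1.09 7.92 [ 0.5529 -0.1888  0.2665] F [-3.7 -5.2  2.7] M [-0.92  0.74 -0.05] op 0.0354
1.18 8.27 [ 0.5715 -0.1904  0.2746] F [-2.3 -5.5  5.1] M [-0.89  0.65 -0.04] op 0.0357
1.26 8.59 [ 0.5885 -0.1919  0.2804] F [-2.4 -5.5  4.3] M [-0.8   0.65 -0.03] op 0.0357
 8.79 [ 0.5883 -0.1919  0.2804] F [-2.4 -5.5  4.5] M [-0.81  0.56  0.07] op 0.0355
open 9.5 [ 0.5893 -0.191   0.2815] F [-0.1 -0.2 -0. ] M [-0.01  0.04 -0.01] op 0.0699
look 11.97 [ 0.5275 -0.3556  0.3301] F [0.6 0.2 0.4] M [0.02 0.05 0.05] op 0.0004
look 12.46 [ 0.5327 -0.3047  0.4018] F [ 0.4  0.2 -0.1] M [ 0.04 -0.02  0.03] op 0.0003
```

View pics/e0.png

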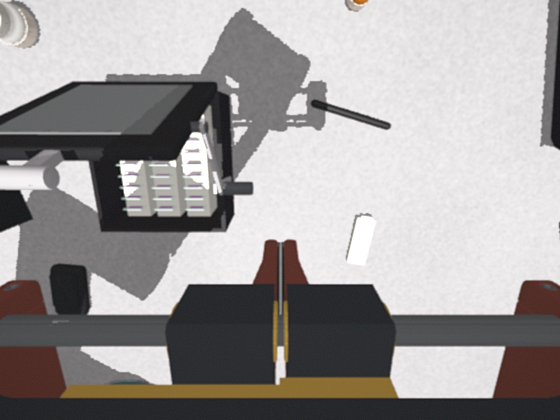

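View pics/e1.png

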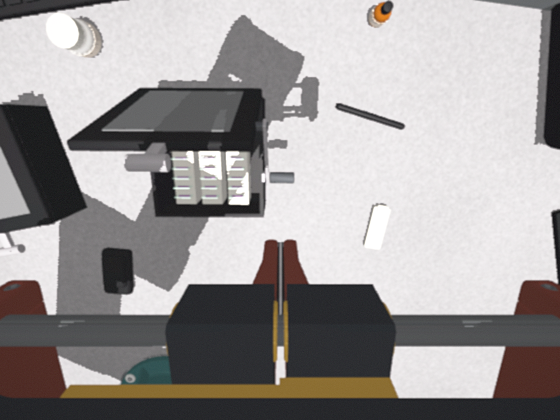

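The lid stays up. The knob is at about (237,188) in e0 and (282,177) in e1. I'll triangulate it and check it against the stay geometry.

Run:
```python
from h import *
import pickle
s=pickle.load(open("e.pkl","rb")); c=[cam("wrist",i) for i in s]
a,b=cv2.imread("pics/e0.png")[150:220,190:290],cv2.imread("pics/e1.png")[140:210,230:330]
cv2.imwrite("pics/e_crop.png",cv2.resize(np.hstack([a,b]),None,fx=4,fy=4,interpolation=cv2.INTER_CUBIC))
for nm,u in (("tip",[(253,188),(294,177.5)]),("mid",[(236,188),(282,177.5)])):
    P,r=tri(list(zip(c,u)));d=P-hinge;print(nm,P.round(4),np.round(r,4),"before",-d@X,"Y",d@Y,"up",d[2])
P=hinge-.103*X-.119*Y+.066*Z
print(P,[proj(k,P) for k in c],hinge)
```

```text
tip [ 0.529  -0.3256  0.1505] [0.0001 0.0001] before 0.11080758752498052 Y -0.13911887933318196 up 0.06353207445062545
mid [ 0.5342 -0.3091  0.1687] [0.0005 0.0005] before 0.10698137787298335 Y -0.12226218330705499 up 0.08168465631075136
[ 0.53846755 -0.3061732   0.153     ] [array([235.02263023, 181.89126849]), array([279.45924947, 172.09029628])] [ 0.65119851 -0.19634729  0.087     ]
```

View pics/e_crop.png

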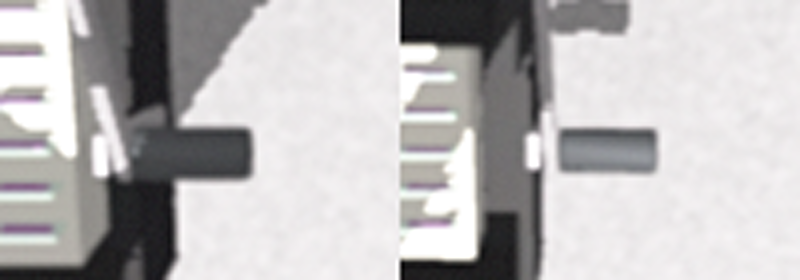

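```bash
cat >> h.py <<'E'
al=np.radians(20); yt=-(np.cos(al)*Z-np.sin(al)*Y)
def fp(before,tipz): # tipz above hinge
    return hinge-before*X-.122*Y+tipz*Z
kb=[.060,.074,.095,.114];kz=[.046,.055,.064,.068]
def push(k): return fp(k+.0215,np.interp(k,kb,kz)-.016)
E
python3 - <<'E'
from h import *
s=arm.get_state()
best=None
for sg in (1,-1):
    q=quat(yt,sg*X)
    print(sg,s["joint_pos"].round(2),*[arm.inverse_kinematics(p,q) for p in (fp(.155,.25),push(.13),push(.055))])
E
```

```text
1 [-0.63  0.28  1.2  -0.    1.66  1.02] [-0.84795909  0.3611604   1.28099671  0.25351412  1.74036347 -0.75035751] [-0.84419804  0.52816994  1.51433803  0.25698979  1.35175739 -0.84732968] [-0.77059833  0.62876924  1.37965419  0.27372033  1.36729916 -0.77293277]
-1 [-0.63  0.28  1.2  -0.    1.66  1.02] [-0.84795909  0.3611604   1.28099671  0.25351412  1.74036347  2.39123514] [-0.84419804  0.52816994  1.51433803  0.25698979  1.35175739  2.29426298] [-0.77059833  0.62876924  1.37965419  0.27372033  1.36729916  2.36865988]
```

Run:
```python
from h import *
q=quat(yt,-X)
arm.reach(fp(.155,.25),q); rep()
arm.move_l(push(.133),rate=.15); rep("before")
cv2.imwrite("pics/f0.png",arm.get_image("wrist")[:,:,::-1])
cv2.imwrite("pics/f1.png",arm.get_image("top")[:,:,::-1])
```

```text
13.75 [ 0.4863 -0.3048  0.3365] F [ 1.  -0.1  0.8] M [-0.02 -0.09 -0.04] op 0.0002
before 15.22 [ 0.4874 -0.3053  0.1398] F [ 0.2 -0.5  1.2] M [-0.06  0.01 -0.  ] op 0.0003
```

View pics/f0.png

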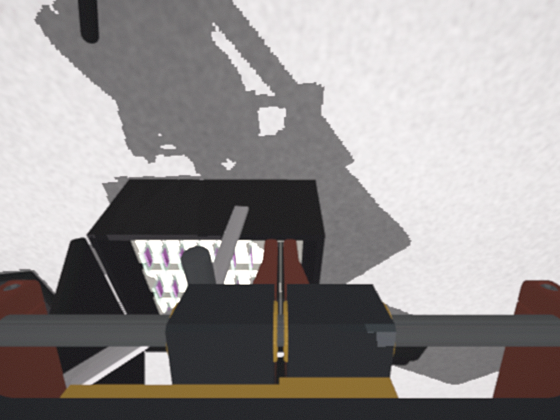

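View pics/f1.png

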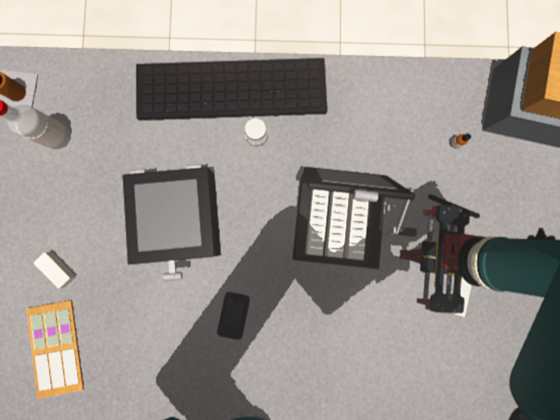

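The finger (tip about (403,255) in top) stands before the knob (403,233) and overlaps it sideways. I'll push in small steps and watch the force.

Run:
```python
from h import *
for k in np.arange(.125,.0795,-.005):
    arm.move_l(push(k),rate=.05); s=rep(f"{k:.3f} Fx {s['wrist_force']@X if 0 else arm.get_state()['wrist_force']@X:.1f}")
    if np.linalg.norm(s["wrist_force"])>20: print("stop");break
cv2.imwrite("pics/g0.png",arm.get_image("wrist")[:,:,::-1])
cv2.imwrite("pics/g1.png",arm.get_image("top")[:,:,::-1][130:300,270:470])
```

```text
0.125 Fx -0.0 15.62 [ 0.4954 -0.3056  0.1392] F [-0.  -0.4  0. ] M [-0.03 -0.04 -0.  ] op 0.0004
0.120 Fx -1.3 15.88 [ 0.5002 -0.3059  0.1389] F [-1.4 -0.4  0.2] M [-0.02  0.01  0.  ] op 0.0008
0.115 Fx -0.1 16.12 [ 0.5051 -0.3064  0.139 ] F [-0.1 -0.3 -0.1] M [-0.02 -0.06 -0.02] op 0.0003
0.110 Fx -0.4 16.38 [ 0.5101 -0.3067  0.1381] F [-0.4 -0.3  1.1] M [-0.04 -0.08  0.02] op 0.0002
0.105 Fx -0.3 16.62 [ 0.515  -0.3072  0.137 ] F [-0.3  0.8  0.3] M [-0.04 -0.08 -0.03] op 0.0008
0.100 Fx -0.9 16.88 [ 0.5201 -0.3076  0.1359] F [-0.8  0.8  0.2] M [-0.04 -0.05 -0.02] op 0.0005
0.095 Fx -0.1 17.12 [ 0.5252 -0.3081  0.1349] F [-0.1 -0.   0.4] M [ 0.   -0.05 -0.05] op 0.0005
0.090 Fx 1.0 17.38 [ 0.5301 -0.3085  0.1327] F [ 0.9 -0.6  0.1] M [-0.05 -0.02 -0.  ] op 0.0009
0.085 Fx -0.3 17.64 [ 0.5351 -0.3089  0.1305] F [-0.3 -0.1  0.2] M [-0.02  0.01  0.06] op 0.0006
0.080 Fx -0.4 17.9 [ 0.54   -0.3093  0.1284] F [-0.4  0.3  0.1] M [-0.04 -0.06 -0.05] op 0.0007
```

View pics/g0.png

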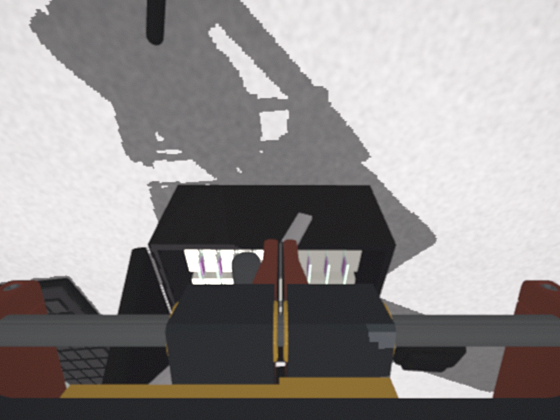

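View pics/g1.png

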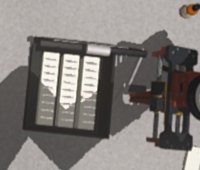

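Run:
```python
import cv2,numpy as np
a=cv2.imread("pics/f1.png")[175:275,370:450];b=cv2.imread("pics/g1.png")[45:145,100:180]
cv2.imwrite("pics/g_c.png",cv2.resize(np.hstack([a,b]),None,fx=5,fy=5,interpolation=cv2.INTER_CUBIC))
c=cv2.imread("pics/g0.png")[170:310,140:400]
cv2.imwrite("pics/g_d.png",cv2.resize(c,None,fx=3,fy=3,interpolation=cv2.INTER_CUBIC))
```

```text
(no output)
```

View pics/g_c.png

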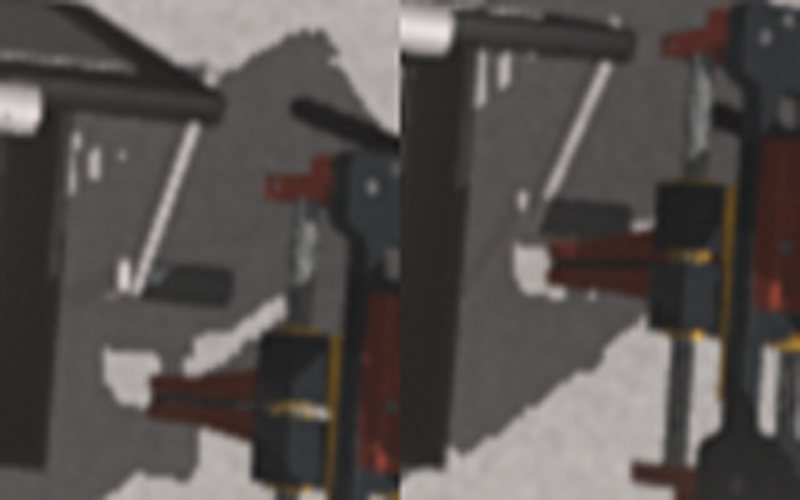

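View pics/g_d.png

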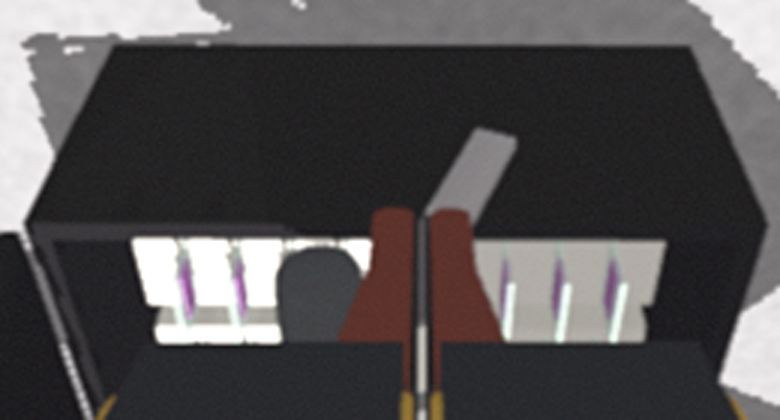

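The knob and lid have already moved about 27 mm towards the hinge, with almost no force. I'll continue past straight to the stop.

Run:
```python
from h import *
for k in np.arange(.076,.041,-.003):
    arm.move_l(push(k),rate=.04); s=rep(f"{k:.3f}")
    if abs(s["wrist_force"]@X)>9: print("stop");break
cv2.imwrite("pics/h0.png",arm.get_image("wrist")[:,:,::-1])
cv2.imwrite("pics/h1.png",cv2.resize(arm.get_image("top")[:,:,::-1][155:275,290:450],None,fx=4,fy=4,interpolation=cv2.INTER_CUBIC))
```

```text
0.076 18.26 [ 0.5439 -0.3096  0.1268] F [-0.1 -0.2 -0.9] M [-0.   -0.07 -0.03] op 0.0006
0.073 18.51 [ 0.5469 -0.3099  0.1252] F [-0.2  0.7  1. ] M [-0.01 -0.01 -0.02] op 0.0003
0.070 18.76 [ 0.5498 -0.3101  0.1233] F [-0.8 -0.6 -1.1] M [-0.05 -0.07 -0.07] op 0.0005
0.067 19.01 [ 0.5528 -0.3104  0.1213] F [0.  0.2 0.6] M [-0.05  0.02 -0.  ] op 0.0006
0.064 19.26 [ 0.5558 -0.3106  0.1194] F [ 1.2 -0.3  0.3] M [-0.01 -0.02  0.  ] op 0.0007
0.061 19.51 [ 0.5588 -0.3109  0.1175] F [ 0.4 -0.1  0.5] M [-0.02 -0.07  0.03] op 0.0005
0.058 19.76 [ 0.5615 -0.311   0.1168] F [-2.1  0.4 -0.1] M [-0.08  0.05  0.06] op 0.0001
0.055 20.01 [ 0.5642 -0.3111  0.1167] F [-2.8  0.9 -2. ] M [-0.04  0.47  0.18] op 0.0009
0.052 20.26 [ 0.5644 -0.3111  0.1166] F [-11.5  -0.8   2. ] M [0.01 1.66 0.62] op 0.0006
stop
```

View pics/h0.png

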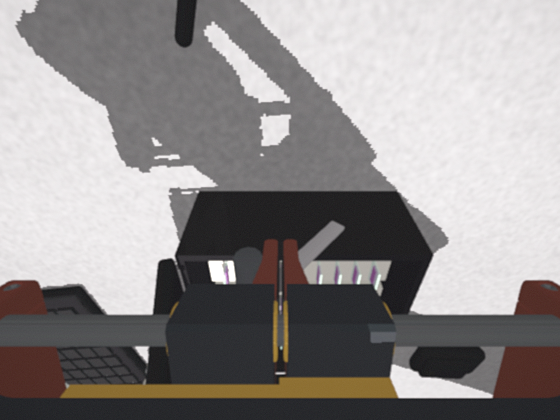

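View pics/h1.png

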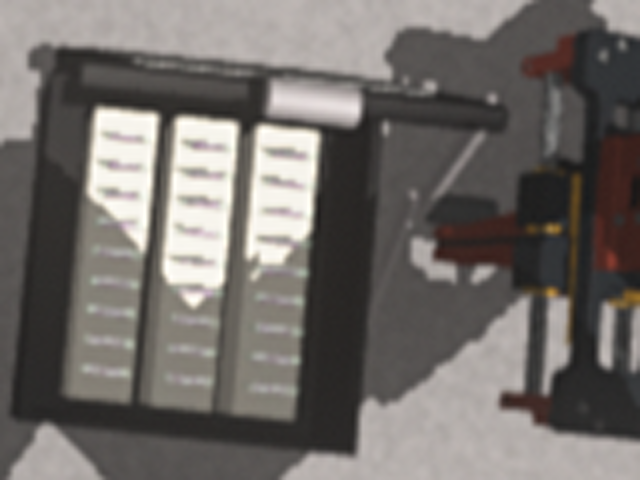

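Firm resistance (11.5 N) came with the finger about 77 mm before the hinge, so the knob is at about 60 mm, which matches the stop. I'll retreat and check.

Run:
```python
from h import *
import pickle
p=arm.get_state()["ee_pos"]
arm.move_l(p-.06*X,rate=.1); arm.move_l(p-.07*X-.04*Y+.2*Z,rate=.2)
L=[]
for i,(b,y,z) in enumerate([(.10,-.18,.33),(.10,-.13,.38)]):
    w=hinge-b*X+y*Y; w[2]=z
    arm.reach(w,qd); arm.dwell(.2); L.append(rep()); cv2.imwrite(f"pics/i{i}.png",arm.get_image("wrist")[:,:,::-1])
pickle.dump(L,open("i.pkl","wb"))
cv2.imwrite("pics/i2.png",arm.get_image("scene")[:,:,::-1])
a,b=cv2.imread("pics/i0.png")[60:220,130:330],cv2.imread("pics/i1.png")[60:220,180:380]
cv2.imwrite("pics/i_c.png",cv2.resize(np.hstack([a,b]),None,fx=2,fy=2,interpolation=cv2.INTER_CUBIC))
```

```text
23.78 [ 0.536  -0.3674  0.3297] F [ 0.7 -0.3  0.2] M [0.06 0.01 0.03] op 0.0003
 24.42 [ 0.5399 -0.3178  0.3785] F [-0.3  0.4 -0.2] M [ 0.07 -0.07 -0.01] op 0.0007
```

View pics/i_c.png

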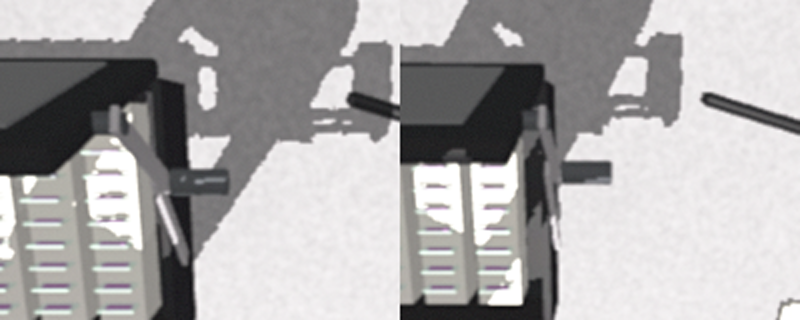

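View pics/i2.png

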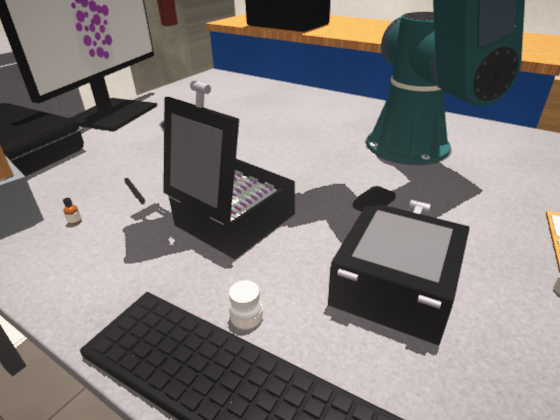

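Run:
```python
from h import *
import pickle
L=pickle.load(open("i.pkl","rb")); c=[cam("wrist",i) for i in L]
P,r=tri([(c[0],(244.5,150.5)),(c[1],(285.5,146.5))]);d=P-hinge;print("tri",r,-d@X,d@Y,d[2])
for nm,b,z in (("locked",.060,.046),("straight",.074,.055),("1.3",.095,.064)):
    P=hinge-b*X-.136*Y+z*Z; print(nm,[proj(k,P).round(1) for k in c])
# bias check on pre-push views
E=pickle.load(open("e.pkl","rb"))
print([proj(cam("wrist",k),hinge-.109*X-.136*Y+.067*Z) for k in E])
```

```text
tri [np.float64(0.00035811694475428534), np.float64(0.0003581169447542324)] 0.06166890218957845 -0.13894865411062113 0.037411223078486114
locked [array([241.1, 150.2]), array([283.4, 145.6])]
straight [array([240.6, 163.3]), array([283.4, 157.1])]
1.3 [array([240.4, 182.7]), array([283.4, 174.2])]
[array([249.9918897 , 187.23274365]), array([291.84354015, 176.60274149])]
```

The knob rows are 150.5 and 146.5. Locked predicts 150.2 and 145.6; straight predicts 163.3 and 157.1. The stay is locked and the arm is clear.

```bash
python3 -c "
from cell import arm
arm.sign_off(); print(arm.get_state()['clock'])"
```

```text
the job is handed in; nothing more can be done
the job is handed in; nothing more can be done
```

I raised the lid of the right-hand case (the one with the stay) by its handle to about 1.26 rad and let go; it stayed up. I then pushed the elbow knob towards the hinge with the shut fingers until it met its stop, backed the arm clear and handed the job in at about 24.5 s.

**Stay locked:** after the retreat, the knob measured about 62 mm before and 37 mm above the hinge axis, against 60 / 46 for locked. Its pixel rows were within 1 px of the locked position and more than 10 px from straight. At the stop the push force rose to 11.5 N.

**Plain case:** it looked shut in the last scene picture. The wrist force was about zero after I backed away.

**Disagreements:**
- The handle's height came out at 98 mm from two views, against 91 mm in the text. I used 93 mm, and the grasp held.
- The handle was about 3 mm further left than I measured, so I corrected for it once I had gripped it.
- The knob's height was off by 9 mm in that last check. Small baselines between the two views probably account for this.
- The knob moved with almost no force until the stop, where the text says 2 to 6 N.

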